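# Load the vial tray on the shaker and lock it in

### The arm

A 6-joint arm with a two-finger parallel gripper is mounted at the origin on a cart in front of the work surface, level with it; the furniture and walls round the work are solid. World frame = base frame: x ahead of the robot, y to its left, z up, the work surface at z = 0. Lengths are in m, angles in rad, forces in N, time in s.
With the tool pointing down it reaches from about 0.25 to 0.725 m from the base axis. Payload 9.7 kg.
Tool frame: the origin (TCP) lies at the very end of the fingers, on their centre line; the grasp point (between the pads) lies 19 mm behind it (manip.grip_depth is the z of the grasp point in the tool frame, in m); z points along the fingers, y is the line along which they close (so a half turn about z gives the same grasp; the last joint's range is limited). The gripper opens to 85 mm and grips with 20 to 120 N. Pads are 22 mm wide; open, the fingers measure 114 mm over their backs; the gripper's body (76 mm by 85 mm) begins 54 mm behind the grasp point. The pads swing forward as they close: fully open they stand 13 mm farther back than shut.
Start: joints at [1.321, 0.087, 0.176, 1.66, 0, 1.571], TCP at [0.136, 0.533, 0.231] pointing down, gripper open.
Joint ranges: [-3.13, 3.13], [-0.85, 1.81], [-1.15, 1.24], [-2.2, 2.28], [-1.44, 1.52], [-3.14, 3.14]. Speed limits (rad/s): [2.22, 2.22, 2.57, 3.14, 3.14, 3.14].

### API

Orientations are given as a rotation vector (axis times angle).
In Python, from rig import manip gives the robot as it stands. The module is installed in compiled form; this text tells all that it offers.
- The arm moves only by the shell command python3 -m jog 'ROWS'. ROWS is JSON, a list of rows, each a list of 5 numbers: the closure, from 0 (fully open) to 1 (shut), then the shift along the world's x, y, z in units of 200 mm (1.0 is 200 mm), then the turn about the world's z in units of 360 degrees (1.0 is 360 degrees). In form: [[grip, x, y, z, roll], ...]. A call has 1 to 12 rows; each row is the pose to reach, as a shift and turn from the pose commanded when the call began, turning the shorter way round; what a row does not reach only later rows make up. A row lasts 1/12 s, in which the tool goes at most 41.7 mm and 7.16 degrees, less where a joint would pass 70% of its speed; a pose out of reach is approached as far as the arm can. A call with a number of a shift or a turn outside -1 to 1 is refused whole. A call with a gripper value outside its range is refused whole. The fingers move at their own pace and stop on an object; the grip force is fixed at half the most. Time passes only in rows, so rows that repeat a pose let the fingers close. It gives the time, the measured TCP pose, the force, the opening and the grip force at its end, in the units of the state.
- manip.read_state(): the state, without advancing time (a new reading comes with each control period).
- manip.camera(name): name is "scene" or "top" or "wrist"; returns the picture (420x560x3 uint8, red, green, blue); there is no depth.
- manip.calibration(name): a dict with "fx", "fy", "cx", "cy" (pixels), "world_from_camera" (4x4, takes a point from camera to world coordinates). Camera axes: x right, y down, z forward; pixel columns grow to the right and rows downward; lengths in m; the calibration is good to about 2 mm. The wrist camera is an equidistant fisheye: a pixel r from the principal point sees the ray r / f radians off the axis. A picture is of the moment at which its call begins: read the wrist's pose just before it. calibration takes no time and is no camera call; for the wrist camera it gives the pose at the moment of the call.
- manip.sign_off(): hands the job in; it is judged then, once.
Trained networks look in the newest picture that a camera, given by its name, has taken for a name from the list of things; names that differ only in an ending like _2 or _b are one class to them, and where a whole thing is asked for, a point or a joint stands for the part that bears it (a point fixed in the world has none). Each returns a list of dicts, best first, with "conf" (0 to 1); they miss things now and then, are a little off and sometimes report something else, mostly with a low value. They report only what shows in the picture. A call takes as long as a camera call. They do not tell look-alikes from the thing itself.
- manip.trace(label, camera): "mask" (420x560 bool, what is visible of it) and "box" ([left, top, right, bottom] in pixels, round what is visible of it).
The state is a dict: "time": time; "qpos": joint angles; "qvel": joint speeds; "joint_torque": joint torques, N m; "tcp_pos": TCP position; "ee_rot": TCP orientation; "force": force on the tool from outside, world axes, zero at the start; "ft_torque": the same for the moment, N m; "width": opening from 0.0 (shut) to 1.0 (fully open); "gripper_force": force on a finger pad.
Only numpy, scipy, OpenCV 4.12 (cv2) and the standard library are available. Lean on these libraries where they do the work, as an engineer would, in place of code of your own. Each camera call takes 0.05 s, during which the arm holds its last target. There are 200 camera calls.

### The job

Carry the open tray with its four loose vials, keeping it level, into the fenced bay of the bench shaker, and set it flat on the deck with every vial still inside. Then take the locking pin from its parking hole, swing the sprung retaining arm shut across the front of the tray and drop the pin fully into the lock hole in front of the arm, so that the arm stays shut when you let go. Leave the beaker and the brown bottle where they stand.

Things in the scene. Friction and masses are not known exactly. Their poses are not given: they have to be found in the camera images.
- tray: Open steel tray, 100 (its x) x 120 (its y) x 28 mm high, walls and floor 3 mm, about 160 g. Origin: centre of its underside; z up; -x is its front. Its handle is a flat tab, 90 mm wide (along y) and 8 mm thick, that rises from the front rim and leans outward, 30 degrees from vertical; its centre plane runs from (-48.5, 0, 22) to (-77.5, 0, 72) mm in the tray's frame.
- tray_grip (a point): Place to pinch the tray's handle: middle of the tab, 38 mm up its slope, at (-67.5, 0, 55) mm in the tray's frame. Pinch across the 8 mm with the fingers lying along the slope, so that the hand leans 30 degrees from vertical, out over the tray's front (-x) side.
- vial_0: Loose screw-cap vial a, 15 mm in diameter, 31 mm tall, 12 g, at first standing upright in the tray. Origin: centre of its underside. It may topple inside the tray but must not leave it.
- vial_1: Loose screw-cap vial b, 15 mm in diameter, 31 mm tall, 12 g, at first standing upright in the tray. Origin: centre of its underside. It may topple inside the tray but must not leave it.
- vial_2: Loose screw-cap vial c, 15 mm in diameter, 31 mm tall, 12 g, at first standing upright in the tray. Origin: centre of its underside. It may topple inside the tray but must not leave it.
- vial_3: Loose screw-cap vial d, 15 mm in diameter, 31 mm tall, 12 g, at first standing upright in the tray. Origin: centre of its underside. It may topple inside the tray but must not leave it.
- shaker: Low bench shaker, fixed: white housing, grey deck; x -95 to 95 mm, y -143 to 107 mm, deck top 55 mm above the bench. Origin on the bench, z up, -x is its front (with the dial). On the deck a bay open to the front: aluminium fences 6 mm thick, 30 mm high, side ones with inner faces at y = +-65 mm (x -27 to 66 mm), back one with inner face at x = 63 mm.
- bay_seat (a point): On the deck top where the tray's origin belongs, shaker frame (9, 0, 55) mm; the tray's handle faces the shaker's front. The tray has 5 mm of play to each side and 4 mm to the back.
- retainer (a joint): Sprung retaining arm, rad: 0 = open, slanting out over the shaker's front; 0.75 = shut, 4 mm ahead of the tray's front and parallel to it; stop 0.80. Turns about a vertical axis, counter-clockwise from above to shut. Steel bar 10 mm thick, 14 mm high (3 to 17 mm above the deck), 182 mm long. The spring drives it back open: 0.12 Nm at 0, 0.27 Nm at 0.75 (1.7 N at 163 mm).
- pivot_point (a point): On the arm's vertical turning axis at deck height, shaker frame (-50, 78, 55) mm. Boss 21 mm across; its spring reaches 26 mm and its post 22 mm above the deck.
- push_point (a point): On the front face of the arm (the face to be pushed), 163 mm from the pivot, 10 mm above the deck; moves with the arm. Only the pin holds the arm shut: push here with the shaft of the pin held in the gripper, its foot just above the deck, in an arc round the pivot to the lock hole, and lower the pin there.
- pin: Loose locking pin, 60 g, 85 mm long: steel shaft 12 mm in diameter with chamfered foot, a thin 20 mm collar 55 to 58 mm above the foot and above it a square black head 16 x 16 mm, 27 mm high, sides parallel to the pin's x and y. Origin: centre of its foot; z up along it. At first it stands in the parking hole, its sides parallel to the shaker's.
- park_hole (a point): Mouth of the parking hole, shaker frame (0, -115, 55) mm: 15 mm in diameter, 25 mm deep.
- lock_hole (a point): Mouth of the lock hole, shaker frame (-60, -85, 55) mm: 15 mm in diameter, 25 mm deep, 2 mm chamfer. A pin in it touches the front face of the shut arm.
- beaker: Bystander: small glass beaker, 61 mm across, 72 mm tall, origin at the centre of its underside.
- bottle: Bystander: brown bottle with black cap, 52 mm across, 104 mm tall, origin at the centre of its underside.
Not all that is in view belongs to the job. Leave any orange look-alike of the tray alone.

How it is judged:
By the outcome, as a careful person would: the job done as asked, in the order asked, and still so for the second after the job is handed in, with the robot touching nothing.
It also fails if it takes over 64 s, if anything falls off the work surface, if the arm or the gripper's body presses on something with over 40 N, if the wrist force passes 120 N, or if a joint passes its speed limit or range.

## Working session

There is one attempt and no reset: what is moved stays moved. The work goes in short steps, Python scripts to look and compute and a shell command to move; the robot and the scene stay as the last step left them, time stands still between calls to the robot, and variables do not carry over. Pictures are saved under pics/ and viewed, at most 10 in all, crops included, and the job is handed in when it is done.

```bash
mkdir -p pics; cat > h.py <<'E'
import numpy as np, cv2
from rig import manip
def snap(c,fn=None):
    im=manip.camera(c)
    if fn: cv2.imwrite('pics/'+fn,cv2.cvtColor(im,cv2.COLOR_RGB2BGR))
    return im
def ray(c,px,cal=None):
    k=cal or manip.calibration(c); px=np.atleast_2d(np.array(px,float))
    d=np.c_[(px[:,0]-k['cx'])/k['fx'],(px[:,1]-k['cy'])/k['fy'],np.ones(len(px))]
    if c=='wrist':
        r=np.hypot(d[:,0],d[:,1]); s=np.where(r>1e-9,np.sin(r)/np.maximum(r,1e-9),1)
        d=np.c_[d[:,0]*s,d[:,1]*s,np.cos(r)]
    T=np.array(k['world_from_camera']); return T[:3,3],d@T[:3,:3].T
def onz(c,px,z,cal=None):
    o,d=ray(c,px,cal); return o+d*((z-o[2])/d[:,2])[:,None]
def proj(c,P,cal=None):
    k=cal or manip.calibration(c); T=np.array(k['world_from_camera']); P=np.atleast_2d(np.array(P,float))
    q=(P-T[:3,3])@T[:3,:3]
    if c=='wrist':
        r=np.hypot(q[:,0],q[:,1]); th=np.arctan2(r,q[:,2]); s=th/np.maximum(r,1e-9)
        u=q[:,:2]*s[:,None]
    else: u=q[:,:2]/q[:,2:]
    return np.c_[u[:,0]*k['fx']+k['cx'],u[:,1]*k['fy']+k['cy']]
E
python3 - <<'E'
from h import *
a=snap('scene'); b=snap('top')
cv2.imwrite('pics/a.png',cv2.cvtColor(a,cv2.COLOR_RGB2BGR)); cv2.imwrite('pics/b.png',cv2.cvtColor(b,cv2.COLOR_RGB2BGR))
print(manip.read_state(), manip.grip_depth)
for c in('scene','top'): print(manip.calibration(c))
for l in('tray','shaker','pin','retainer','beaker','bottle'):
    for r in manip.trace(l,'top'): print(l,r['conf'],r['box'])
E
```

```text
{'time': 0.1, 'qpos': array([1.32101811e+00, 8.74159903e-02, 1.75207473e-01, 1.65979719e+00,
       1.85194718e-05, 1.57080628e+00]), 'qvel': array([ 0.00095662, -0.00169278,  0.00294588, -0.00032145,  0.00087177,
        0.00029394]), 'joint_torque': array([ 5.84768277e-04, -5.21561694e+01,  4.65653872e+01,  1.59179885e-02,
       -5.28008366e-05, -2.08739931e-05]), 'tcp_pos': array([0.13589803, 0.532734  , 0.23064494]), 'ee_rot': array([-3.91325977e-01, -3.11695411e+00,  1.88116670e-03]), 'force': array([ 0.44842025, -0.22232109,  0.58441293]), 'ft_torque': array([ 0.0150615 , -0.00235934, -0.02252226]), 'gripper_force': 0.0, 'width': 0.9978072805674597} -0.0187
{'fx': 489.8404617019047, 'fy': 489.8404617019047, 'cx': 279.7041255870236, 'cy': 203.63298819075467, 'world_from_camera': array([[ 0.68886955, -0.34893052,  0.63537881, -0.23041987],
       [-0.72453347, -0.35873999,  0.58852092, -0.78245656],
       [ 0.02258288, -0.86576735, -0.4999369 ,  0.65871251],
       [ 0.        ,  0.        ,  0.        ,  1.        ]])}
{'fx': 424.0231300567284, 'fy': 424.0231300567284, 'cx': 285.2776446488715, 'cy': 213.72176636004357, 'world_from_camera': array([[ 0.0079657 , -0.99099589,  0.1336551 ,  0.38556036],
       [-0.99975164, -0.0051105 ,  0.02169197, -0.08331059],
       [-0.0208136 , -0.1337947 , -0.99079048,  1.24963314],
       [ 0.        ,  0.        ,  0.        ,  1.        ]])}
tray 0.93 [310.9, 192.1, 361.0, 244.4]
tray 0.75 [181.4, 261.8, 231.4, 320.7]
shaker 0.94 [171.5, 140.4, 267.3, 235.3]
pin 0.44 [249.1, 170.7, 255.1, 181.6]
pin 0.31 [180.9, 181.7, 225.1, 238.4]
pin 0.21 [404.2, 186.3, 425.3, 212.6]
retainer 0.66 [178.9, 181.4, 223.3, 239.0]
beaker 0.66 [301.4, 131.0, 321.1, 162.7]
bottle 0.64 [401.9, 187.0, 424.6, 212.6]
```

View pics/b.png

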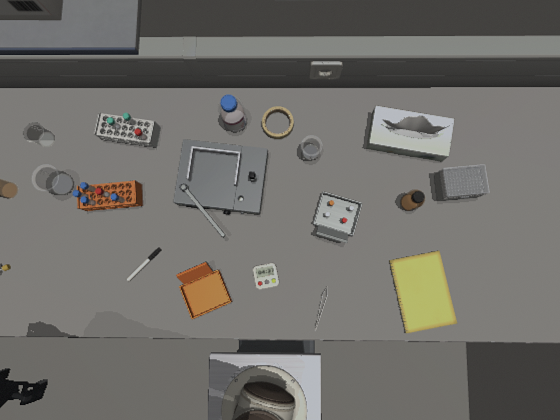

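View pics/a.png

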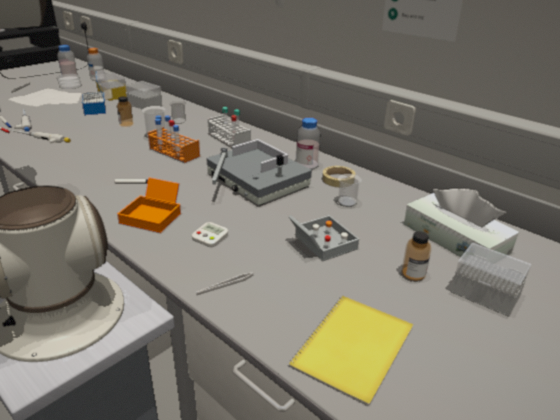

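The top view shows the real grey tray at about (336,217), handle toward the robot. The shaker is at (220,178), with the arm's pivot at (184,187) and the pin at (252,176). The orange look-alike is at (206,290). The jog moves can't lean the hand, so pinching the tab would tilt the tray. I'll look at pinching a wall or corner instead, and fit the poses first.

```bash
cat > fit.py <<'E'
from h import *
from scipy.optimize import minimize
def box(x0,x1,y0,y1,z0,z1): return np.array([[x,y,z] for x in(x0,x1) for y in(y0,y1) for z in(z0,z1)])/1000
TR=[box(-50,50,-60,60,0,28),np.array([[x+s,y,z] for x,z in((-48.5,22),(-77.5,72)) for s in(-4,4) for y in(-45,45)])/1000]
SH=[box(-95,95,-143,107,0,55)]
def w(p,P):
    c,s=np.cos(p[2]),np.sin(p[2]); return P@np.array([[c,s,0],[-s,c,0],[0,0,1]])+[p[0],p[1],0]
def fit(parts,obs,p0):
    K=4
    def cost(p):
        t=0
        for c,m,cal in obs:
            r=np.zeros((420*K//2,560*K//2),np.uint8)
            for P in parts:
                h=cv2.convexHull((proj(c,w(p,P),cal)*K/2).astype(np.float32)); cv2.fillPoly(r,[np.int32(h*16)],255,shift=4)
            r=r>0; t+=1-(r&m).sum()/(r|m).sum()
        return t
    obs=[(c,cv2.resize(m.astype(np.uint8),None,fx=K/2,fy=K/2)>0,cal) for c,m,cal in obs]
    s=np.array([p0]+[np.array(p0)+d for d in np.diag([.015,.015,.15])])
    r=minimize(cost,p0,method='Nelder-Mead',options=dict(initial_simplex=s,xatol=1e-4,fatol=1e-4)); return r.x,r.fun
E
python3 - <<'E'
from fit import *
snap('scene');snap('top')
for n,parts,g in(('tray',TR,(336,217)),('shaker',SH,(220,180))):
    p0=onz('top',g,.03)[0]; p0=[p0[0],p0[1],0.]
    obs={}
    for c in('scene','top'):
        q=proj(c,[p0[0],p0[1],.03])[0]
        R=[r for r in manip.trace(n,c)]
        r=min(R,key=lambda r:np.hypot((r['box'][0]+r['box'][2])/2-q[0],(r['box'][1]+r['box'][3])/2-q[1]))
        obs[c]=(c,r['mask'],manip.calibration(c)); print(n,c,r['conf'],r['box'])
    print(fit(parts,list(obs.values()),p0)); print(fit(parts,[obs['top']],p0))
for g,z in(((311,149),.07),((412,201),.1)): print(onz('top',g,z))
b=cv2.imread('pics/b.png'); cv2.imwrite('pics/c.png',cv2.resize(b[110:260,160:380],None,fx=3.6,fy=3.6,interpolation=cv2.INTER_CUBIC))
E
```

```text
tray scene 0.76 [290.5, 213.0, 359.0, 261.0]
tray top 0.81 [312.2, 193.8, 364.8, 243.5]
(array([ 0.55420082, -0.20807381, -0.29228396]), np.float64(0.28109335676746194))
(array([ 0.55419806, -0.20967285, -0.29175327]), np.float64(0.1022872567126012))
shaker scene 0.64 [205.1, 138.2, 312.0, 206.9]
shaker top 0.67 [173.1, 137.7, 266.7, 235.8]
(array([ 0.66277235,  0.151091  , -0.11560874]), np.float64(0.21630527591710147))
(array([ 0.65998421,  0.15025702, -0.11455583]), np.float64(0.05578938681191714))
[[ 0.73205902 -0.12965856  0.07      ]]
[[ 0.57747693 -0.40393274  0.1       ]]
```

View pics/c.png

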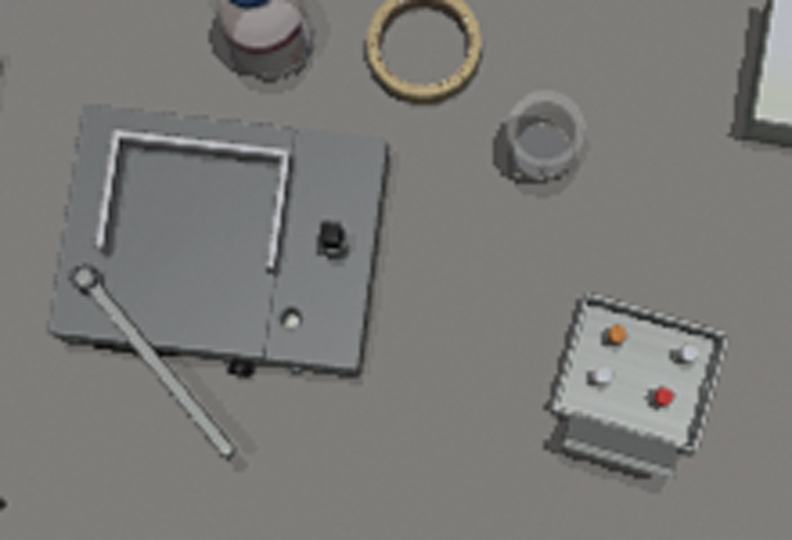

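The enlarged view shows the vials well inside the tray, the bay empty, and the arm slanting out to the front. My plan is to pinch the tray's front/right corner diagonally, with the hand vertical, so it stays level. That corner also stays clear of the fences. I'll go above it and take a close look.

```bash
python3 -m jog '[[0.4,0.45,-1,0,-0.0658],[0.4,0.45,-1,0,-0.0658],[0.4,0.45,-1,0,-0.0658],[0.4,0.45,-1,0,-0.0658],[0.4,0.45,-1,0,-0.0658],[0.4,0.45,-1,0,-0.0658]]' && python3 -m jog '[[0.6,0.45,-1,0,-0.0658],[0.6,0.45,-1,0,-0.0658],[0.6,0.45,-1,0,-0.0658],[0.6,0.45,-1,0,-0.0658],[0.6,0.45,-1,0,-0.0658],[0.6,0.45,-1,0,-0.0658]]' && python3 -m jog '[[0.72,0.45,-1,0,0],[0.72,0.45,-1,0,0],[0.72,0.45,-1,0,0],[0.72,0.45,-1,0,0],[0.72,0.45,-1,0,0],[0.72,0.45,-1,0,0]]' && python3 -m jog '[[0.72,0.45,-0.905,-0.15,0],[0.72,0.45,-0.905,-0.15,0],[0.72,0.45,-0.905,-0.15,0],[0.72,0.45,-0.905,-0.15,0],[0.72,0.45,-0.905,-0.15,0],[0.72,0.45,-0.905,-0.15,0],[0.72,0.45,-0.905,-0.15,0]]'
python3 - <<'E'
from fit import *
s=manip.read_state();print(s['time'],s['qpos'],s['tcp_pos'],s['width'])
cal=manip.calibration('wrist'); snap('wrist','d.png'); im=cv2.imread('pics/d.png')
R=manip.trace('tray','wrist')
for r in R: print(r['conf'],r['box'])
for l in('vial_0',):
    for r in manip.trace(l,'wrist'):
        b=r['box']; print('vial',r['conf'],b)
p=[.554,-.209,-.292]
C=w(p,np.array([[-50,-60,28],[50,-60,28],[50,60,28],[-50,60,28]])/1000)
print(C,proj('wrist',C,cal)); cv2.polylines(im,[np.int32(proj('wrist',C,cal))],True,(0,0,255)); cv2.imwrite('pics/d2.png',im)
import pickle; pickle.dump(cal,open('d.pkl','wb'))
E
```

```text
time: 1.2
tcp_pos: [0.227, 0.3292, 0.232]
ee_rot: [1.026, 2.968, 0.001]
force: [-1.1, 0.8, 0.4]
width: 0.598
gripper_force: 0.0
time: 1.7
tcp_pos: [0.3173, 0.129, 0.2316]
ee_rot: [1.616, 2.692, 0.0]
force: [-1.3, 1.2, -0.2]
width: 0.402
gripper_force: 0.0
time: 2.2
tcp_pos: [0.4074, -0.0713, 0.2307]
ee_rot: [1.615, 2.694, -0.001]
force: [0.6, 0.6, 0.2]
width: 0.281
gripper_force: 0.0
time: 2.78
tcp_pos: [0.4961, -0.249, 0.1996]
ee_rot: [-1.612, -2.693, 0.0]
force: [0.2, -0.4, 0.5]
width: 0.284
gripper_force: 0.0
2.7833 [-4.65221302e-01  9.25182945e-02  1.20442094e-01  1.60174689e+00
  1.79369706e-04  6.13430430e-01] [ 0.49612993 -0.24898448  0.19957621] 0.2836719089838572
0.6 [261.6, 87.0, 426.4, 252.3]
0.56 [444.4, 3.3, 559.8, 114.9]
vial 0.78 [317.2, 174.9, 335.6, 196.7]
vial 0.67 [338.5, 210.5, 355.2, 228.4]
vial 0.62 [352.6, 150.7, 370.6, 162.5]
vial 0.51 [372.3, 170.8, 395.0, 188.2]
[[ 0.48884441 -0.2520668   0.028     ]
 [ 0.58461141 -0.28085361  0.028     ]
 [ 0.61915559 -0.1659332   0.028     ]
 [ 0.52338859 -0.13714639  0.028     ]] [[275.66851422 190.34816325]
 [342.29905761 255.13263781]
 [424.2759033  178.35676611]
 [362.65838576 106.02848756]]
```

View pics/d2.png

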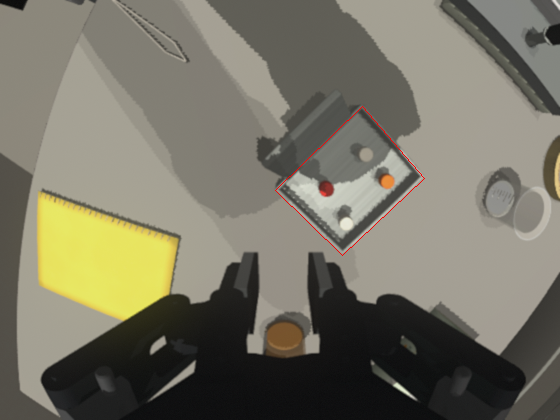

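The fitted rim overlays the tray well. The red vial, at (326,187), is about 43 mm in from the corner, so it is clear of the inner finger. Descending.

```bash
python3 -m jog '[[0.72,0,0,-0.2,0],[0.72,0,0,-0.4,0],[0.72,0,0,-0.6,0],[0.72,0,0,-0.75,0],[0.72,0,0,-0.8,0],[0.72,0,0,-0.85,0],[0.72,0,0,-0.9,0],[0.72,0,0,-0.93,0],[0.72,0,0,-0.958,0],[0.72,0,0,-0.958,0]]'
python3 - <<'E'
from h import *
snap('scene','e.png'); snap('wrist','e2.png')
a=cv2.imread('pics/e.png')[170:300,250:400]; b=cv2.imread('pics/e2.png')
a=cv2.resize(a,(484,420)); b=cv2.resize(b[60:300,200:440],(420,420)) 
cv2.imwrite('pics/e3.png',cv2.resize(np.hstack([a,b]),(800,372)))
E
```

```text
time: 3.77
tcp_pos: [0.4962, -0.2481, 0.0097]
ee_rot: [1.61, 2.697, 0.0]
force: [-0.0, -0.3, 0.4]
width: 0.28
gripper_force: 0.0
```

View pics/e3.png

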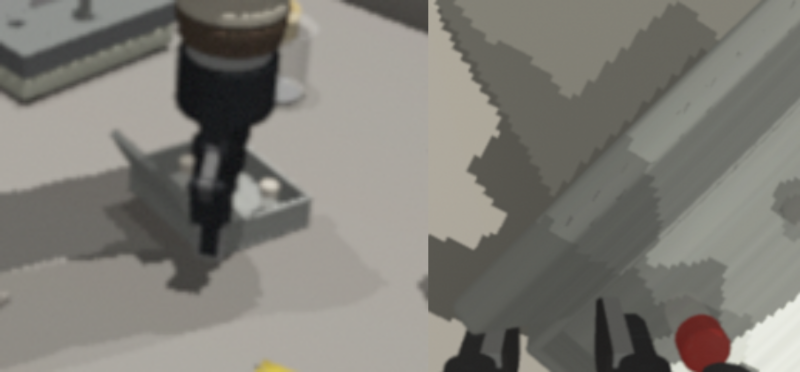

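The fingers straddle the corner, with the red vial clear of the inner one. Next I'll grip and lift a little.

```bash
python3 -m jog '[[0.76,0,0,0,0],[0.79,0,0,0,0],[0.82,0,0,0,0],[0.85,0,0,0,0],[0.9,0,0,0,0],[1,0,0,0,0],[1,0,0,0,0],[1,0,0,0,0],[1,0,0,0.02,0],[1,0,0,0.05,0],[1,0,0,0.1,0],[1,0,0,0.1,0]]'
python3 - <<'E'
from fit import *
snap('scene','f.png'); snap('wrist','f2.png')
a=cv2.imread('pics/f.png')[170:300,250:400]; b=cv2.imread('pics/f2.png')
a=cv2.resize(a,(484,420)); b=cv2.resize(b[60:300,200:440],(420,420)) 
cv2.imwrite('pics/f3.png',cv2.resize(np.hstack([a,b]),(800,372)))
E
```

```text
time: 4.87
tcp_pos: [0.4967, -0.2484, 0.0318]
ee_rot: [1.61, 2.696, 0.001]
force: [1.0, 0.5, -1.8]
width: 0.128
gripper_force: 63.5
```

View pics/f3.png

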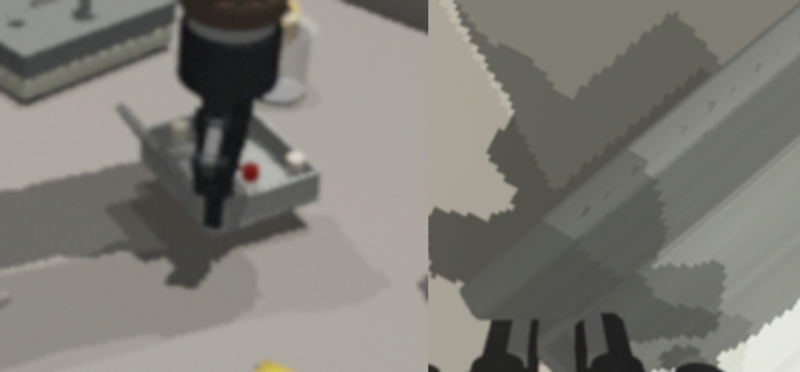

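The tray is lifted level with its vials standing. I'll raise it and carry it smoothly to above the bay.

```bash
python3 -m jog '[[1,0,0,0.01,0],[1,0,0,0.04,0],[1,0,0,0.09,0],[1,0,0,0.16,0],[1,0,0,0.24,0],[1,0,0,0.32,0],[1,0,0,0.4,0],[1,0,0,0.47,0],[1,0,0,0.53,0],[1,0,0,0.57,0],[1,0,0,0.59,0],[1,0,0,0.6,0]]' && python3 -m jog '[[1,0.003,0.01,0,0],[1,0.014,0.04,0,0],[1,0.03,0.09,0,0.001],[1,0.055,0.16,0,0.002],[1,0.083,0.24,0,0.004],[1,0.114,0.33,0,0.006],[1,0.144,0.42,0,0.008],[1,0.175,0.51,0,0.01],[1,0.206,0.6,0,0.012],[1,0.237,0.69,0,0.014],[1,0.268,0.78,0,0.016],[1,0.299,0.87,0,0.018]]' && python3 -m jog '[[1,0.031,0.09,0,0.002],[1,0.062,0.18,0,0.004],[1,0.093,0.27,0,0.006],[1,0.124,0.36,0,0.008],[1,0.155,0.45,0,0.009],[1,0.186,0.54,0,0.01],[1,0.217,0.63,0,0.01],[1,0.245,0.71,0,0.01],[1,0.267,0.775,0,0.01],[1,0.284,0.825,0,0.01],[1,0.294,0.855,0,0.01],[1,0.298,0.865,0,0.01]]' && python3 -m jog '[[1,0,0,0,0],[1,0,0,0,0],[1,0,0,0,0]]'
cat > hov.py <<'E'
from fit import *
import sys
tag=sys.argv[1]; sh=[.660,.150,-.1146]
s=manip.read_state(); print(s['tcp_pos'],s['ee_rot'])
cal=manip.calibration('wrist'); snap('wrist',tag+'w.png'); snap('top',tag+'t.png'); snap('scene',tag+'s.png')
im=cv2.imread(f'pics/{tag}w.png'); t=cv2.imread(f'pics/{tag}t.png'); sc=cv2.imread(f'pics/{tag}s.png')
F=np.array([[-27,65,85],[63,65,85],[63,-65,85],[-27,-65,85]])/1000
D=np.array([[-95,-143,55],[95,-143,55],[95,107,55],[-95,107,55]])/1000
for c,i,k in(('wrist',im,cal),('top',t,None)):
    cv2.polylines(i,[np.int32(proj(c,w(sh,F),k)*16)],False,(0,0,255),1,shift=4); cv2.polylines(i,[np.int32(proj(c,w(sh,D),k)*16)],True,(0,255,0),1,shift=4)
a=cv2.resize(im,(560,420)); b=cv2.resize(t[120:250,160:290],(240,240),interpolation=cv2.INTER_CUBIC); c=cv2.resize(sc[110:230,190:330],(240,206))
out=np.zeros((446,800,3),np.uint8); out[:420,:560]=a; out[:240,560:]=b; out[240:446,560:]=c
cv2.imwrite(f'pics/{tag}.png',out)
E
python3 hov.py g
```

```text
time: 5.97
tcp_pos: [0.4961, -0.2481, 0.1503]
ee_rot: [1.61, 2.697, 0.0]
force: [-0.1, -0.7, -2.9]
width: 0.026
gripper_force: 60.1
time: 6.97
tcp_pos: [0.5557, -0.0721, 0.1491]
ee_rot: [-1.453, -2.784, 0.0]
force: [-1.0, -0.2, -2.0]
width: 0.021
gripper_force: 60.2
time: 7.97
tcp_pos: [0.6154, 0.0999, 0.1494]
ee_rot: [-1.366, -2.829, 0.0]
force: [0.3, 0.5, -2.4]
width: 0.015
gripper_force: 60.2
time: 8.22
tcp_pos: [0.6153, 0.0982, 0.1498]
ee_rot: [1.369, 2.828, -0.0]
force: [0.1, 0.6, -2.5]
width: 0.015
gripper_force: 60.2
[0.61527289 0.09824573 0.14982247] [ 1.36857138e+00  2.82766177e+00 -1.57785022e-04]
```

View pics/g.png

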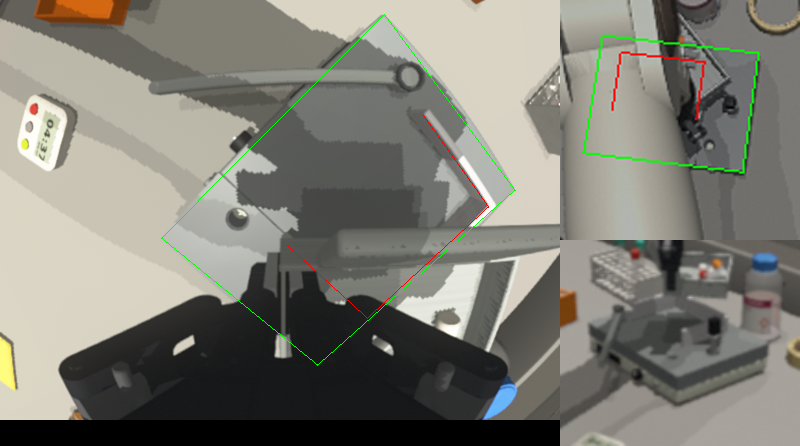

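The tray swivelled 45° in the grip. The pads now lie flat on its right side wall just behind the front corner, and it is still level. That is a firm grip. I'll turn the hand +45°, set the tray a little forward so the outer finger clears the fence, then push it home.

```bash
python3 -m jog '[[1,0,0,0,0.003],[1,0,0,0,0.008],[1,0,0,0,0.015],[1,0,0,0,0.023],[1,0,0,0,0.031],[1,0,0,0,0.039],[1,0,0,0,0.047],[1,0,0,0,0.055],[1,0,0,0,0.063],[1,0,0,0,0.071],[1,0,0,0,0.079],[1,0,0,0,0.087]]' && python3 -m jog '[[1,0,0,0,0.008],[1,0,0,0,0.016],[1,0,0,0,0.024],[1,0,0,0,0.031],[1,0,0,0,0.035],[1,0,0,0,0.0375],[1,0,0,0,0.0375],[1,0,0,0,0.0375]]'
python3 hov.py i
```

```text
time: 9.37
tcp_pos: [0.6154, 0.0987, 0.1498]
ee_rot: [0.548, 3.093, -0.0]
force: [0.5, 0.0, -2.5]
width: 0.02
gripper_force: 60.2
time: 10.03
tcp_pos: [0.6154, 0.0988, 0.1497]
ee_rot: [0.187, 3.136, -0.0]
force: [0.0, -0.0, -2.1]
width: 0.016
gripper_force: 60.2
[0.61537243 0.09882664 0.14973151] [ 1.86783570e-01  3.13592495e+00 -4.05543407e-05]
```

View pics/i.png

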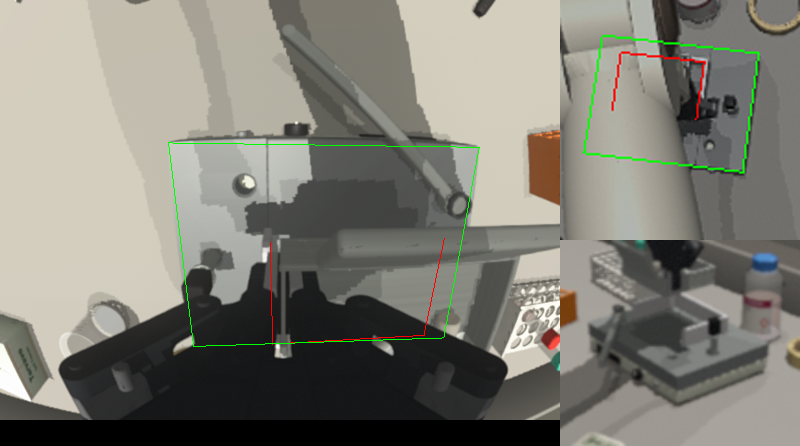

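The tray is now parallel to the bay. I'll check the numbers for the lock hole, the pivot and the tray corner from this wrist picture.

```bash
python3 - <<'E'
from fit import *
sh=[.660,.150,-.1146]; k=manip.calibration('wrist')
S=lambda P:(np.array(P)-[*sh[:2],0])@np.array([[np.cos(sh[2]),-np.sin(sh[2]),0],[np.sin(sh[2]),np.cos(sh[2]),0],[0,0,1]])*1000
print('lock pred',proj('wrist',w(sh,np.array([[-60,-85,55],[-50,78,77],[-95,-143,55],[-95,107,55]])/1000),k))
print('hole seen',S(onz('wrist',[[244,184]],.055,k)),'boss',S(onz('wrist',[[457,204]],.077,k)))
print('tray corner',S(onz('wrist',[[279,240],[285,240],[279,335]],.168,k)), 'tab end(335,235)',S(onz('wrist',[[335,231]],.212,k)))
t=manip.read_state()['tcp_pos']; print('tcp',S(t))
# candidates
for x in(-50,-46,-42,-38):
    T=S(t)[0]/1000+np.array([(-x-36)/1000-.0,.0585,0]); 
for off in(30,35,40):
    P=np.array([[-50,-60,28],[50,-60,28],[-77.5,-45,72],[-77.5,45,72]])/1000; o=S(t)/1000; P=P+[o[0]+off/1000,o[1]+.0585,.140]
    print(off,proj('wrist',w(sh,P),k).round(0).tolist())
im=cv2.imread('pics/iw.png'); cv2.imwrite('pics/j.png',cv2.resize(im[160:370,160:460],(800,560),interpolation=cv2.INTER_CUBIC))
E
```

```text
lock pred [[243.95720533 186.03351226]
 [457.59408538 206.14838011]
 [167.88914229 142.46981595]
 [478.66447733 146.86375805]]
hole seen [[-61.5629597  -84.91700444  55.        ]] boss [[-51.70353238  77.17956049  77.        ]]
tray corner [[-61.14481771 -57.3420942  168.        ]
 [-61.13380144 -54.85863316 168.        ]
 [-11.68152407 -57.81893896 168.        ]] tab end(335,235) [[-80.98559156 -41.66784867 212.        ]]
tcp [-38.5035057  -55.85635266 149.68978751]
30 [[279.0, 246.0], [281.0, 404.0], [333.0, 213.0], [570.0, 211.0]]
35 [[279.0, 257.0], [281.0, 410.0], [332.0, 231.0], [567.0, 225.0]]
40 [[279.0, 267.0], [281.0, 414.0], [332.0, 248.0], [564.0, 237.0]]
```

View pics/j.png

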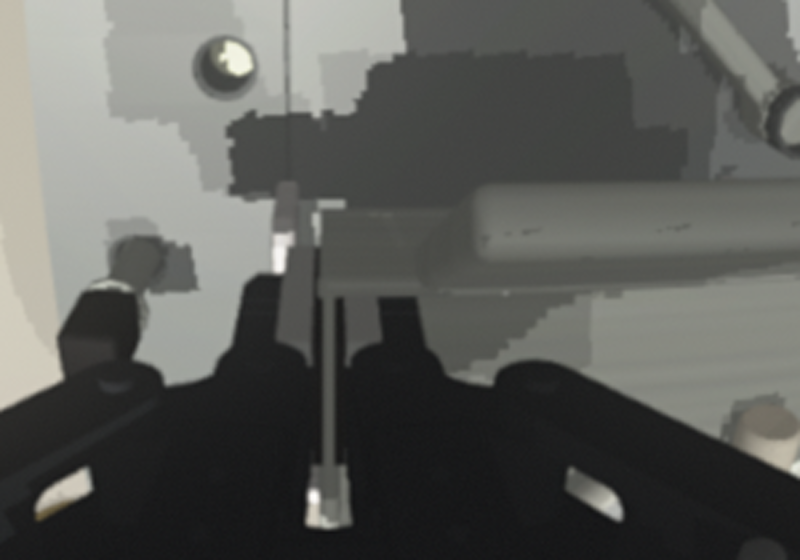

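The lock hole (zoom (226,68)) and the boss confirm the shaker to about 1.5 mm. The pads sit on the side wall about 37 mm in front of the tray's centre. I'll shift slightly and lower.

```bash
python3 -m jog '[[1,-0.015,-0.004,0,0],[1,-0.034,-0.009,0,0],[1,-0.034,-0.009,-0.02,0],[1,-0.034,-0.009,-0.06,0],[1,-0.034,-0.009,-0.12,0],[1,-0.034,-0.009,-0.18,0],[1,-0.034,-0.009,-0.24,0],[1,-0.034,-0.009,-0.3,0],[1,-0.034,-0.009,-0.35,0],[1,-0.034,-0.009,-0.385,0],[1,-0.034,-0.009,-0.4,0],[1,-0.034,-0.009,-0.4,0]]' && python3 -m jog '[[1,0,0,-0.006,0],[1,0,0,-0.012,0],[1,0,0,-0.018,0],[1,0,0,-0.018,0]]'
```

```text
time: 11.18
tcp_pos: [0.6082, 0.0971, 0.0687]
ee_rot: [-0.186, -3.135, 0.0]
force: [0.2, -0.5, -2.0]
width: 0.021
gripper_force: 60.2
time: 11.52
tcp_pos: [0.6087, 0.0971, 0.0663]
ee_rot: [0.186, 3.136, 0.0]
force: [0.5, 0.3, -3.1]
width: 0.019
gripper_force: 60.2
```

```bash
python3 -m jog '[[1,0,0,-0.005,0],[1,0,0,-0.01,0],[1,0,0,-0.01,0]]' && python3 -m jog '[[1,0,0,-0.005,0],[1,0,0,-0.005,0]]'  && python3 -m jog '[[1,0,0,-0.005,0],[1,0,0,-0.005,0]]'
```

```text
time: 11.77
tcp_pos: [0.6085, 0.0971, 0.0639]
ee_rot: [-0.186, -3.136, 0.0]
force: [0.6, 0.4, -2.8]
width: 0.014
gripper_force: 60.2
time: 11.93
tcp_pos: [0.6085, 0.0971, 0.0629]
ee_rot: [-0.186, -3.136, 0.0]
force: [1.2, -0.4, -2.3]
width: 0.02
gripper_force: 60.3
time: 12.1
tcp_pos: [0.6086, 0.0971, 0.062]
ee_rot: [-0.186, -3.136, -0.0]
force: [0.6, -0.0, -2.0]
width: 0.024
gripper_force: 60.4
```

```bash
python3 -m jog '[[1,0,0,-0.005,0],[1,0,0,-0.005,0]]'  && python3 -m jog '[[1,0,0,-0.005,0],[1,0,0,-0.005,0]]' && python3 - <<'E'
from h import *
snap('scene','k.png'); a=cv2.imread('pics/k.png'); cv2.imwrite('pics/k2.png',cv2.resize(a[110:230,190:330],(800,686)[:2]))
snap('top'); 
for c in('scene',):
  for r in manip.trace('vial_0',c)+manip.trace('tray',c): print(r['conf'],r['box'])
E
```

```text
time: 12.27
tcp_pos: [0.6087, 0.0971, 0.0613]
ee_rot: [0.186, 3.136, 0.0]
force: [-0.7, -0.0, 0.6]
width: 0.021
gripper_force: 60.8
time: 12.43
tcp_pos: [0.6087, 0.0972, 0.0609]
ee_rot: [0.186, 3.135, 0.0]
force: [-2.0, -0.2, 3.1]
width: 0.018
gripper_force: 61.1
0.93 [118.9, 178.5, 182.5, 232.3]
0.71 [220.7, 140.1, 278.0, 175.1]
```

Contact. I'll open a little and lift out.

```bash
python3 -m jog '[[1,0,0,-0.003,0],[0.95,0,0,-0.003,0],[0.92,0,0,-0.003,0],[0.89,0,0,-0.003,0],[0.86,0,0,-0.003,0],[0.86,0,0,-0.003,0],[0.86,0,0,0.05,0],[0.86,0,0,0.1,0],[0.86,0,0,0.2,0],[0.86,0,0,0.3,0],[0.86,0,0,0.45,0],[0.86,0,0,0.45,0]]' && python3 hov.py l; python3 - <<'E'
from fit import *
k=manip.calibration('wrist')
for r in manip.trace('tray','wrist'): print(r['conf'],r['box'])
for r in manip.trace('vial_0','wrist'): print('v',r['conf'],r['box'])
E
```

```text
time: 13.63
tcp_pos: [0.6105, 0.0975, 0.1575]
ee_rot: [0.185, 3.128, 0.003]
force: [0.3, 0.4, 1.9]
width: 0.141
gripper_force: 0.0
[0.61047411 0.0974612  0.15748924] [1.85497263e-01 3.12777325e+00 3.00729847e-03]
0.97 [279.5, 164.4, 459.9, 320.4]
v 0.94 [338.9, 247.4, 373.9, 283.9]
v 0.91 [349.0, 266.5, 385.1, 295.2]
v 0.85 [385.2, 249.3, 407.4, 287.3]
v 0.77 [358.8, 273.2, 398.9, 294.9]
```

View pics/l.png

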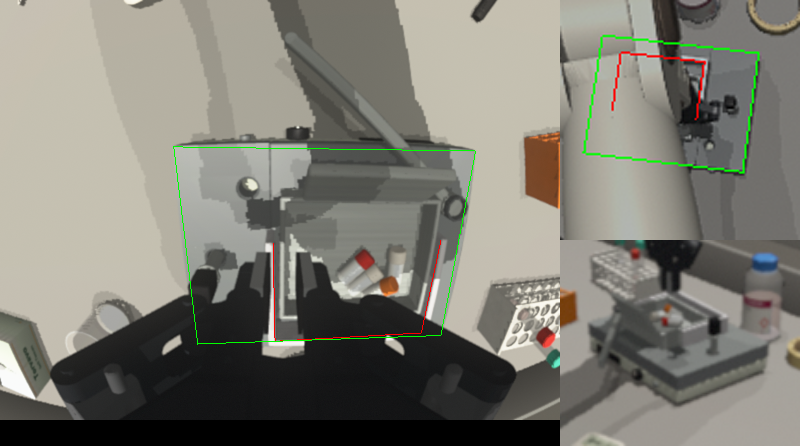

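All four vials are inside; they have toppled, which is allowed. The tray lies in the bay, about 15 mm forward of its seat. I'll rise, close, move in front of the tab and push it home.

```bash
python3 -m jog '[[1,0,0,0.2,0],[1,0,0,0.2,0],[1,0,0,0.2,0]]' && python3 -m jog '[[1,-0.297,0.325,0,0],[1,-0.297,0.325,0,0],[1,-0.297,0.325,0,0],[1,-0.297,0.325,0,0],[1,-0.297,0.325,0,0]]' && python3 - <<'E'
from h import *
s=manip.read_state(); print(s['tcp_pos'],s['width'])
E
```

```text
time: 14.13
tcp_pos: [0.6091, 0.0972, 0.1916]
ee_rot: [0.186, 3.134, 0.001]
force: [0.5, -0.8, -0.5]
width: 0.002
gripper_force: 0.0
time: 14.55
tcp_pos: [0.549, 0.1622, 0.1895]
ee_rot: [-0.184, -3.136, 0.001]
force: [-0.7, 0.4, 0.7]
width: 0.001
gripper_force: 0.0
[0.5490443  0.16216765 0.18948477] 0.0008714299783281758
```

```bash
python3 -m jog '[[1,0,0,-0.1,0],[1,0,0,-0.2,0],[1,0,0,-0.3,0],[1,0,0,-0.36,0],[1,0,0,-0.38,0],[1,0,0,-0.38,0]]' && python3 -m jog '[[1,0.02,-0.002,0,0],[1,0.035,-0.003,0,0],[1,0.045,-0.004,0,0],[1,0.055,-0.005,0,0],[1,0.065,-0.006,0,0],[1,0.065,-0.006,0,0]]' && python3 -m jog '[[1,0.01,-0.001,0,0],[1,0.02,-0.002,0,0],[1,0.03,-0.003,0,0],[1,0.03,-0.003,0,0]]' && python3 -m jog '[[1,0.01,-0.001,0,0],[1,0.02,-0.002,0,0],[1,0.03,-0.003,0,0],[1,0.03,-0.003,0,0]]'
```

```text
time: 15.05
tcp_pos: [0.549, 0.1614, 0.1129]
ee_rot: [-0.187, -3.134, 0.001]
force: [-0.1, -0.5, -0.1]
width: -0.003
gripper_force: 0.0
time: 15.55
tcp_pos: [0.5626, 0.161, 0.1144]
ee_rot: [0.186, 3.136, 0.0]
force: [0.9, -0.0, -0.4]
width: -0.001
gripper_force: 0.2
time: 15.88
tcp_pos: [0.5685, 0.1603, 0.1141]
ee_rot: [0.186, 3.136, -0.0]
force: [-1.6, 0.4, 0.8]
width: -0.001
gripper_force: 0.4
time: 16.22
tcp_pos: [0.5746, 0.1597, 0.114]
ee_rot: [0.186, 3.136, 0.0]
force: [-1.0, 0.8, 0.8]
width: 0.002
gripper_force: 0.3
```

```bash
python3 -m jog '[[1,0.008,-0.001,0,0],[1,0.008,-0.001,0,0],[1,-0.05,0.006,0,0],[1,-0.1,0.012,0.1,0],[1,-0.1,0.012,0.3,0],[1,-0.1,0.012,0.45,0],[1,-0.1,0.012,0.45,0]]' && python3 - <<'E'
from fit import *
from scipy.optimize import minimize
sh=[.6585,.150,-.1146]; k=manip.calibration('wrist'); im=snap('wrist','m.png')
S=lambda P:(np.array(P)-[*sh[:2],0])@np.array([[np.cos(sh[2]),-np.sin(sh[2]),0],[np.sin(sh[2]),np.cos(sh[2]),0],[0,0,1]])*1000
for r in manip.trace('tray','wrist'): print(r['conf'],r['box'], r['mask'].sum())
r=manip.trace('tray','wrist')[0]
c=cv2.approxPolyDP(max(cv2.findContours(r['mask'].astype(np.uint8),0,2)[0],key=cv2.contourArea),3,True)[:,0]
print(c.tolist()); np.save('m.npy',r['mask'])
for n,z in(('rim',.083),('tabtop',.127)): print(n,S(onz('wrist',c,z,k)).round(0)[:,:2].tolist())
for p in ([9,0],[12,0],[6,0]):
    P=np.array([[-50,-60,83],[-50,60,83],[50,60,83],[50,-60,83],[-80,-45,125],[-80,45,125]],float); P[:,:2]+=p; print(p,proj('wrist',w(sh,P/1000),k).round(0).tolist())
print(manip.read_state()['tcp_pos'])
E
```

```text
time: 16.8
tcp_pos: [0.5559, 0.1626, 0.211]
ee_rot: [0.185, 3.127, 0.005]
force: [0.6, -0.4, 0.6]
width: 0.0
gripper_force: 0.0
0.58 [219.6, 250.6, 350.7, 349.5] 3319
0.57 [219.8, 0.7, 322.6, 29.9] 2048
[[298, 254], [298, 262], [307, 261], [313, 266], [317, 289], [325, 300], [342, 303], [347, 266], [341, 254]]
rim [[-53.0, 15.0], [-45.0, 15.0], [-46.0, 23.0], [-41.0, 29.0], [-15.0, 34.0], [-2.0, 42.0], [2.0, 60.0], [-40.0, 61.0], [-52.0, 55.0]]
tabtop [[-73.0, 13.0], [-66.0, 13.0], [-67.0, 20.0], [-63.0, 24.0], [-42.0, 28.0], [-31.0, 36.0], [-27.0, 50.0], [-62.0, 52.0], [-73.0, 46.0]]
[9, 0] [[218.0, 265.0], [346.0, 265.0], [338.0, 346.0], [227.0, 347.0], [224.0, 255.0], [339.0, 255.0]]
[12, 0] [[218.0, 268.0], [345.0, 268.0], [337.0, 348.0], [227.0, 349.0], [224.0, 259.0], [339.0, 258.0]]
[6, 0] [[218.0, 263.0], [346.0, 262.0], [338.0, 344.0], [227.0, 345.0], [224.0, 252.0], [339.0, 251.0]]
[0.55442739 0.16216073 0.20399019]
```

The tray's corners match the seat position to about 1–2 mm: (341,254) against a predicted (339,255), and (347,266) against (346,265). Next is the pin.

```bash
python3 -m jog '[[0.5,0.15,-0.21,0,0],[0.5,0.3,-0.42,0,0],[0.5,0.4545,-0.632,0,0],[0.5,0.4545,-0.632,0,0],[0.5,0.4545,-0.632,0,0],[0.5,0.4545,-0.632,0,0],[0.5,0.4545,-0.632,0,0],[0.5,0.4545,-0.632,0,0],[0.5,0.4545,-0.632,0,0]]' && cat > pin.py <<'E'
from fit import *
sh=[.6585,.150,-.1146]; s=manip.read_state(); k=manip.calibration('wrist'); im=snap('wrist','n%d.png'%(s['time']*100))
print(s['tcp_pos'],s['ee_rot'])
L=w(sh,np.array([[-60,-85,55],[0,-115,115],[0,-115,88]])/1000)
print('pred lock,head top, collar',L.round(4).tolist(),proj('wrist',L,k).round(1).tolist())
for r in manip.trace('pin','wrist'):
    b=r['box']; ys,xs=np.nonzero(r['mask']); print(r['conf'],b,len(xs),xs.mean(),ys.mean(),'on head top z',onz('wrist',[(xs.mean(),ys.mean())],.105,k))
g=cv2.cvtColor(im,cv2.COLOR_RGB2GRAY)
q=proj('wrist',L,k)[1].astype(int); print(g[q[1]-20:q[1]+24:3,q[0]-24:q[0]+26:3])
E
python3 pin.py
```

```text
time: 17.7
tcp_pos: [0.6446, 0.0368, 0.2041]
ee_rot: [-0.184, -3.136, -0.0]
force: [-2.0, 0.5, 0.4]
width: 0.499
gripper_force: 0.0
[0.64455043 0.03678099 0.20405916] [-1.83845782e-01 -3.13602825e+00 -1.09609174e-04]
pred lock,head top, collar [[0.5892, 0.0724, 0.055], [0.6453, 0.0358, 0.115], [0.6453, 0.0358, 0.088]] [[315.1, 132.4], [281.6, 216.6], [281.7, 206.9]]
0.71 [271.1, 191.1, 289.6, 226.6] 716 281.72486033519556 210.50279329608938 on head top z [[0.64351667 0.03604886 0.105     ]]
[[136  65  66  66  65  64  62  71  77  76  72  63  75  76  76  76  76]
 [141  74  66  65  65  63  67  73  80  79  78  61  74  75  76  76  76]
 [140  74  66  65  66  57  37  37  36  37  35  36  69  72  76  74  94]
 [159 102  71  65  65  58  39  37  37  36  36  34  75  93 100 100 100]
 [162 121  87  83  86  52  39  38  37  37  36  37  77  85  88  87  89]
 [156  85  87  86  87  49  40  38  38  38  40  39  71  85  84  85  85]
 [162 109  85  86  85  53  38  39  39  38  38  38  73  85  84  84  84]
 [160 159 161 126 159  74  38  39  39  37  36  36  75  84  84  84  84]
 [160 160 160 159 160  77  38  40  39  38  37  36 131 122 111 113  84]
 [159 159 159 158 160  89  38  39  40  38  38  36 130 153 153 116  84]
 [159 159 159 158 158 118  45  43  42  43  42  48 141 153 153 147 110]
 [157 157 157 157 157 158 158 157 157 155 156 155 154 153 154 162 153]
 [157 156 157 156 156 156 156 156 154 155 154 154 152 152 160 165 159]
 [156 156 156 156 156 156 156 155 155 155 154 153 156 157 166 164 164]
 [155 155 156 155 155 155 155 155 155 154 153 166 166 165 165 164 164]]
```

The pin is where predicted, within about 1 mm. Descending and gripping it.

```bash
python3 -m jog '[[0.5,0.005,-0.005,-0.15,0],[0.5,0.005,-0.005,-0.3,0],[0.5,0.005,-0.005,-0.4,0],[0.5,0.005,-0.005,-0.48,0],[0.5,0.005,-0.005,-0.54,0],[0.5,0.005,-0.005,-0.568,0],[0.5,0.005,-0.005,-0.568,0]]' && python3 -m jog '[[0.6,0,0,0,0],[0.7,0,0,0,0],[0.75,0,0,0,0],[0.8,0,0,0,0],[1,0,0,0,0],[1,0,0,0,0],[1,0,0,0,0]]' && python3 -m jog '[[1,0,0,0.02,0],[1,0,0,0.06,0],[1,0,0,0.1,0],[1,0,0,0.16,0],[1,0,0,0.22,0],[1,0,0,0.28,0],[1,0,0,0.28,0]]'
```

```text
time: 18.38
tcp_pos: [0.6455, 0.035, 0.0896]
ee_rot: [-0.185, -3.135, 0.0]
force: [-0.2, -0.8, 0.0]
width: 0.498
gripper_force: 0.0
time: 18.97
tcp_pos: [0.6466, 0.0347, 0.0916]
ee_rot: [0.186, 3.134, 0.0]
force: [-0.1, -0.3, 5.9]
width: 0.174
gripper_force: 59.7
time: 19.55
tcp_pos: [0.6472, 0.0348, 0.1503]
ee_rot: [0.186, 3.132, 0.001]
force: [0.4, -0.0, -0.2]
width: 0.177
gripper_force: 58.9
```

The pin is held. Next I'll work out the way to the arm's front and the arc.

```bash
python3 -m jog '[[1,0,0,0,0],[1,0,0,0,0]]' && cat > arc.py <<'E'
import numpy as np
from rig import manip
sh=[.6585,.150,-.1146]; c,s=np.cos(sh[2]),np.sin(sh[2])
W=lambda x,y:np.array([sh[0]+(c*x-s*y)/1e3,sh[1]+(s*x+c*y)/1e3])
def pt(a,n=11): return W(-50-163*np.sin(a)-n*np.cos(a),78-163*np.cos(a)+n*np.sin(a))
if __name__=='__main__':
    p=manip.read_state()['tcp_pos']; print(p)
    for n,q in[('park',W(0,-115)),('out',W(-110,-110)),('start',pt(.75,22)),('lock',W(-60,-85))]+[('%.2f'%a,pt(a)) for a in(.75,.65,.55,.45,.35,.25,.15,.1,.05,0)]: print(n,q.round(4),((q-p[:2])/.2).round(3))
E
python3 arc.py
```

```text
time: 19.72
tcp_pos: [0.646, 0.0347, 0.1462]
ee_rot: [-0.186, -3.136, 0.0]
force: [-0.2, 0.4, -0.9]
width: 0.173
gripper_force: 58.9
[0.64603264 0.03471892 0.14619687]
park [0.6453 0.0358] [-0.003  0.005]
out [0.5366 0.0533] [-0.547  0.093]
start [0.4795 0.1442] [-0.833  0.547]
lock [0.5892 0.0724] [-0.284  0.188]
0.75 [0.4866 0.1358] [-0.797  0.505]
0.65 [0.497  0.1232] [-0.745  0.442]
0.55 [0.5086 0.1117] [-0.687  0.385]
0.45 [0.5212 0.1014] [-0.624  0.333]
0.35 [0.5349 0.0924] [-0.556  0.288]
0.25 [0.5493 0.0848] [-0.483  0.251]
0.15 [0.5645 0.0788] [-0.408  0.22 ]
0.10 [0.5723 0.0763] [-0.369  0.208]
0.05 [0.5802 0.0742] [-0.329  0.197]
0.00 [0.5882 0.0725] [-0.289  0.189]
```

```bash
python3 -m jog '[[1,-0.1,0.017,0.05,0],[1,-0.25,0.043,0.05,0],[1,-0.4,0.068,0.05,0],[1,-0.547,0.093,0.05,0],[1,-0.64,0.24,0.05,0],[1,-0.74,0.4,0.05,0],[1,-0.833,0.547,0.05,0],[1,-0.833,0.547,0.05,0],[1,-0.833,0.547,0,0],[1,-0.833,0.547,-0.08,0],[1,-0.833,0.547,-0.135,0],[1,-0.833,0.547,-0.135,0]]' && python3 -m jog '[[1,0,0,0,0]]' && python3 arc.py
```

```text
time: 20.72
tcp_pos: [0.4784, 0.143, 0.1159]
ee_rot: [-0.187, -3.131, 0.003]
force: [0.5, 0.1, -1.6]
width: 0.17
gripper_force: 59.0
time: 20.8
tcp_pos: [0.4792, 0.1433, 0.1183]
ee_rot: [-0.188, -3.134, 0.001]
force: [-0.5, -0.6, -0.4]
width: 0.173
gripper_force: 59.0
[0.47915213 0.1432819  0.11828841]
park [0.6453 0.0358] [ 0.831 -0.538]
out [0.5366 0.0533] [ 0.287 -0.45 ]
start [0.4795 0.1442] [0.002 0.004]
lock [0.5892 0.0724] [ 0.55  -0.354]
0.75 [0.4866 0.1358] [ 0.037 -0.037]
0.65 [0.497  0.1232] [ 0.089 -0.1  ]
0.55 [0.5086 0.1117] [ 0.147 -0.158]
0.45 [0.5212 0.1014] [ 0.21  -0.209]
0.35 [0.5349 0.0924] [ 0.279 -0.254]
0.25 [0.5493 0.0848] [ 0.351 -0.292]
0.15 [0.5645 0.0788] [ 0.427 -0.323]
0.10 [0.5723 0.0763] [ 0.466 -0.335]
0.05 [0.5802 0.0742] [ 0.505 -0.345]
0.00 [0.5882 0.0725] [ 0.545 -0.354]
```

```bash
python3 -m jog '[[1,0.02,-0.018,0.004,0],[1,0.037,-0.037,0.004,0],[1,0.063,-0.069,0.004,0],[1,0.089,-0.1,0.004,0],[1,0.118,-0.129,0.004,0],[1,0.147,-0.158,0.004,0],[1,0.178,-0.184,0.004,0],[1,0.21,-0.209,0.004,0],[1,0.244,-0.232,0.004,0],[1,0.279,-0.254,0.004,0],[1,0.279,-0.254,0.004,0]]' && python3 arc.py && python3 - <<'E'
from arc import *
from h import *
k=manip.calibration('wrist'); snap('wrist','q.png')
q=W(-60,-85); print('lock',proj('wrist',[*q,.055],k))
for r in manip.trace('retainer','wrist'): print(r['conf'],r['box'])
for r in manip.trace('pin','wrist'): print('pin',r['conf'],r['box'])
E
```

```text
time: 21.72
tcp_pos: [0.5363, 0.0925, 0.12]
ee_rot: [-0.187, -3.136, 0.001]
force: [-1.4, 0.7, 0.2]
width: 0.175
gripper_force: 59.1
[0.53634482 0.09248875 0.1199925 ]
park [0.6453 0.0358] [ 0.545 -0.284]
out [0.5366 0.0533] [ 0.001 -0.196]
start [0.4795 0.1442] [-0.284  0.258]
lock [0.5892 0.0724] [ 0.264 -0.1  ]
0.75 [0.4866 0.1358] [-0.249  0.217]
0.65 [0.497  0.1232] [-0.197  0.154]
0.55 [0.5086 0.1117] [-0.139  0.096]
0.45 [0.5212 0.1014] [-0.076  0.045]
0.35 [0.5349 0.0924] [-0.007 -0.   ]
0.25 [0.5493 0.0848] [ 0.065 -0.038]
0.15 [0.5645 0.0788] [ 0.141 -0.069]
0.10 [0.5723 0.0763] [ 0.18  -0.081]
0.05 [0.5802 0.0742] [ 0.219 -0.091]
0.00 [0.5882 0.0725] [ 0.259 -0.1  ]
lock [[264.49429244 295.35274625]]
0.77 [251.3, 229.1, 486.1, 326.3]
```

```bash
python3 -m jog '[[1,0.03,-0.019,0,0],[1,0.065,-0.038,0,0],[1,0.103,-0.054,0,0],[1,0.141,-0.069,0,0],[1,0.18,-0.081,0,0],[1,0.219,-0.091,0,0],[1,0.24,-0.096,0,0],[1,0.262,-0.1,0,0],[1,0.262,-0.1,0,0],[1,0.262,-0.1,0,0]]' && python3 arc.py | sed -n '1p;5p' && python3 - <<'E'
from arc import *
from h import *
k=manip.calibration('wrist'); im=snap('wrist','r.png')
for z in(.055,.06,.075): print(proj('wrist',[*W(-60,-85),z],k).round(1), end=' ')
# arm front face predicted shut: line x=-54 at z 72mm
for x,y in((-55,60),(-55,-60),(-55,-104)): print(proj('wrist',[*W(x,y),.072],k).round(1))
for r in manip.trace('retainer','wrist'):
    print(r['conf'],r['box']); m=r['mask']; ys,xs=np.nonzero(m)
    for X in(300,330,360,390,420): 
        v=ys[xs==X]; print(X,v.min() if len(v) else None,v.max() if len(v) else None)
E
```

```text
time: 22.7
tcp_pos: [0.5876, 0.0732, 0.1201]
ee_rot: [-0.186, -3.136, 0.001]
force: [-0.9, 0.3, -0.4]
width: 0.175
gripper_force: 59.0
[0.58762731 0.07319167 0.12006942]
lock [0.5892 0.0724] [ 0.008 -0.004]
[[282.  228.2]] [[281.9 230.7]] [[281.9 238.9]] [[481.2 239.4]]
[[321.1 244.2]]
[[252.2 244.5]]
0.95 [255.3, 226.3, 518.5, 254.4]
300 238 251
330 237 255
360 236 255
390 236 251
420 237 249
```

```bash
python3 -m jog '[[1,0.008,-0.004,0,0],[1,0.008,-0.004,0,0],[1,0.008,-0.004,-0.01,0],[1,0.008,-0.004,-0.02,0],[1,0.008,-0.004,-0.03,0],[1,0.008,-0.004,-0.03,0]]'
```

```text
time: 23.3
tcp_pos: [0.589, 0.0725, 0.1138]
ee_rot: [-0.186, -3.136, 0.0]
force: [-2.0, 0.0, -1.6]
width: 0.173
gripper_force: 59.1
```

```bash
python3 -m jog '[[1,0,0,-0.015,0],[1,0,0,-0.03,0],[1,0,0,-0.045,0],[1,0,0,-0.06,0],[1,0,0,-0.06,0]]' && python3 -m jog '[[1,0,0,-0.015,0],[1,0,0,-0.03,0],[1,0,0,-0.04,0],[1,0,0,-0.04,0]]'
```

```text
time: 23.72
tcp_pos: [0.5891, 0.0725, 0.1014]
ee_rot: [-0.186, -3.135, 0.0]
force: [-0.0, -0.3, -1.3]
width: 0.17
gripper_force: 58.9
time: 24.05
tcp_pos: [0.5891, 0.0725, 0.0937]
ee_rot: [-0.186, -3.136, 0.0]
force: [-0.5, -0.7, -2.2]
width: 0.173
gripper_force: 59.0
```

```bash
python3 -m jog '[[1,0,0,-0.006,0],[1,0,0,-0.01,0],[1,0,0,-0.01,0]]' && python3 -m jog '[[1,0,0,-0.005,0],[1,0,0,-0.005,0]]' && python3 -m jog '[[1,0,0,-0.005,0],[1,0,0,-0.005,0]]'
```

```text
time: 24.3
tcp_pos: [0.5892, 0.0725, 0.0922]
ee_rot: [-0.186, -3.136, 0.0]
force: [-2.6, 1.2, 0.3]
width: 0.173
gripper_force: 59.0
time: 24.47
tcp_pos: [0.5894, 0.0725, 0.0916]
ee_rot: [0.186, 3.136, 0.0]
force: [-1.9, -0.9, 2.8]
width: 0.172
gripper_force: 59.4
time: 24.63
tcp_pos: [0.5896, 0.0725, 0.0915]
ee_rot: [0.186, 3.135, 0.0]
force: [-4.5, 0.0, 8.4]
width: 0.175
gripper_force: 60.3
```

The pin bottomed out at the same height as it had in the parking hole. Releasing and withdrawing.

```bash
python3 -m jog '[[0.9,0,0,0.004,0],[0.8,0,0,0.006,0],[0.7,0,0,0.006,0],[0.65,0,0,0.006,0],[0.65,0,0,0.006,0],[0.65,0,0,0.006,0],[0.65,0,0,0.06,0],[0.65,0,0,0.15,0],[0.65,0,0,0.3,0],[0.65,0,0,0.5,0],[0.65,0,0,0.5,0],[0.65,0,0,0.5,0]]' && cat > chk.py <<'E'
from arc import *
from h import *
k=manip.calibration('wrist'); snap('wrist','s.png'); s=manip.read_state(); print(s['tcp_pos'])
P=lambda x,y,z:proj('wrist',[*W(x,y),z],k).round(1)[0]
print('pin head pred',[P(-60+a,-85+b,z) for a,b,z in((-8,-8,.115),(8,8,.115),(-6,0,.06))])
for r in manip.trace('pin','wrist'): print('pin',r['conf'],r['box'],np.argwhere(r['mask']).mean(0)[::-1])
for y in(40,0,-60): print('arm pred front bottom/top',P(-55,y,.058),P(-55,y,.072),'back top',P(-45,y,.072))
for r in manip.trace('retainer','wrist'):
    print('arm',r['conf'],r['box']); m=r['mask']; ys,xs=np.nonzero(m)
    for X in range(260,480,30):
        v=ys[xs==X]
        if len(v): print(X,v.min(),v.max(),end='; ')
print()
print('tray pred',[P(9+x,y,z) for x,y,z in((-80,-45,.125),(-80,45,.125),(-50,60,.083),(50,60,.083))])
for r in manip.trace('tray','wrist'): print('tray',r['conf'],r['box'])
for r in manip.trace('vial_0','wrist'): print('v',r['conf'],r['box'])
E
python3 chk.py
```

```text
time: 25.63
tcp_pos: [0.5905, 0.0727, 0.1939]
ee_rot: [0.186, 3.131, 0.002]
force: [-0.1, -0.0, -0.9]
width: 0.352
gripper_force: 0.0
[0.58981324 0.07258052 0.19176914]
pin head pred [array([270.8, 206.6]), array([293.1, 227.7]), array([282.1, 191.5])]
arm pred front bottom/top [414.8 202.8] [420.5 206.9] back top [419.3 217.5]
arm pred front bottom/top [375.1 202.8] [379.3 207. ] back top [378.4 217.9]
arm pred front bottom/top [310.2 202.9] [311.5 207.2] back top [311.3 218.4]
arm 0.68 [261.5, 198.2, 470.4, 224.8]
320 204 216; 
tray pred [array([340.3, 206.2]), array([455.3, 206. ]), array([442.8, 225.2]), array([424.8, 317.3])]
tray 0.7 [308.3, 203.5, 460.1, 326.0]
tray 0.26 [215.2, 142.4, 474.9, 337.7]
v 0.73 [356.6, 262.9, 389.4, 292.2]
v 0.72 [396.7, 264.4, 416.1, 296.2]
v 0.7 [372.9, 287.8, 405.5, 302.6]
v 0.69 [366.8, 274.8, 396.7, 300.9]
```

The arm stayed shut, the tray is seated and all four vials are inside. I'll retreat and check the pin's height from the fixed cameras.

```bash
python3 -m jog '[[0.5,-0.2,-0.3,0.1,0],[0.5,-0.4,-0.6,0.2,0],[0.5,-0.6,-0.9,0.2,0],[0.5,-0.6,-1,0.2,0],[0.5,-0.6,-1,0.2,0],[0.5,-0.6,-1,0.2,0],[0.5,-0.6,-1,0.2,0],[0.5,-0.6,-1,0.2,0]]' && python3 - <<'E'
from arc import *
from h import *
for c in('top','scene'):
    im=snap(c,'z'+c+'.png')
    P=lambda x,y,z:proj(c,[*W(x,y),z]).round(1)[0]
    print(c,'head top/bottom pred',P(-60,-85,.115),P(-60,-85,.088),'park',P(0,-115,.1),'arm tip',P(-50,-104,.065),'arm mid',P(-50,-10,.065),'tray c',P(9,0,.06))
    for n in('pin','retainer','tray','vial_0','beaker','bottle'):
        for r in manip.trace(n,c): print(' ',n,r['conf'],r['box'])
    q=P(-60,-85,.10).astype(int); print(cv2.cvtColor(im,cv2.COLOR_RGB2GRAY)[q[1]-12:q[1]+14,q[0]-8:q[0]+9])
E
```

```text
time: 26.55
tcp_pos: [0.4685, -0.1286, 0.23]
ee_rot: [-0.191, -3.135, -0.0]
force: [-0.0, 0.1, 0.9]
width: 0.502
gripper_force: 0.0
top head top/bottom pred [237.4 195.1] [238.7 196.8] park [251.7 176.1] arm tip [246.8 195.5] arm mid [214.2 191.7] tray c [214.  171.6]
  pin 0.48 [234.7, 196.0, 241.5, 198.8]
  retainer 0.46 [179.7, 182.2, 245.9, 198.0]
  tray 0.91 [188.7, 150.5, 240.2, 196.8]
  tray 0.71 [176.1, 262.9, 229.1, 320.1]
  vial_0 0.54 [208.2, 163.8, 218.5, 167.8]
  vial_0 0.51 [198.9, 155.6, 215.4, 163.8]
  vial_0 0.39 [206.2, 159.4, 218.3, 169.3]
  vial_0 0.36 [199.6, 162.0, 204.3, 172.0]
  beaker 0.93 [302.5, 131.6, 322.4, 160.5]
  bottle 0.85 [403.2, 186.5, 425.7, 213.3]
[[159 152  51  58  83 101  65  79 116 124 123 123 123 123 123 123 123]
 [116 158  43  51  57  57  58  80 116 124 123 123 123 123 123 123 123]
 [102 153  51  73 112 114  75 104 122 124 124 122 123 123 124 123 124]
 [ 99 125  53  80 120 127 106 121 123 122 122 123 123 124 124 123 123]
 [118  89  57  87 118 125 109 124 122 123 123 123 123 124 123 124 124]
 [ 91  65  71  98 116 120 104 124 124 122 124 124 1
[... 3065 characters left out ...]
140 151 127  77  30  16  15  22  35  50  72  88  92  96 103]
 [ 76  96 129 153 146 105  57  30  43  69  90  85  84  87  90  95 102]
 [ 71  79  95 116 124 107  79  59  78 113 122 106  90  89  92  95 102]
 [ 67  72  75  81  90  88  78  71  80  96 106 106  99  94  96  97 104]
 [ 71  69  68  69  73  76  74  74  75  78 103 132 130 116  99  96 101]
 [101  86  74  67  69  72  72  73  73  74 103 148 163 156 134 116 110]
 [122 115 106  88  70  69  70  74  74  73  90 130 158 170 171 158 140]
 [134 135 132 119  93  77  71  72  72  74  77  96 124 153 170 169 156]
 [139 141 141 137 124 106  82  74  74  75  77  76  86 107 124 126 127]
 [142 139 138 135 128 107  83  74  74  76  80  74  73  77  88  92 106]]
```

Pin seated with its head at the predicted height, arm shut, tray home, bystanders unmoved.

```bash
python3 -c "
from rig import manip
print(manip.sign_off())"
```

```text
the job is handed in; nothing more can be done
None
```

The job is handed in at about 27 s: the tray sits in the bay with all four vials inside (toppled, not standing), the arm is shut with the pin fully down in the lock hole, and the beaker and bottle are where they stood; I pinched the tray's side wall instead of the handle because the hand could not lean, set it down about 15 mm forward, and pushed it home.

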